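Sweep the rejected parts off the inspection plate into the scrap tray

ROBOT

A 6-joint arm with a two-finger parallel gripper is mounted at the origin on the work surface. World frame = base frame: x ahead of the robot, y to its left, z up, the work surface at z = 0. Lengths are in mm, angles in rad, forces in N, time in s.
With the tool pointing down it reaches from about 425 to 925 mm from the base axis. Payload 12.5 kg.
Tool frame: the origin (TCP) lies midway between the tips of the shut fingers; the grasp point (between the pads) lies 19 mm behind it; z points along the fingers, y is the line along which they close (so a half turn about z gives the same grasp; the last joint's range is limited). The gripper opens to 85 mm and grips with 20 to 120 N. Pads are 22 mm wide; open, the fingers measure 114 mm over their backs; the gripper's body (76 mm by 85 mm) begins 54 mm behind the grasp point. The pads swing forward as they close: fully open they stand 13 mm farther back than shut.
Start: joints at [1.201, 0.491, 1.559, -0, 1.092, -0.106], TCP at [162.951, 603.4, 231.327] pointing down, gripper open.
Joint ranges: [-3.1, 3.1], [-0.84, 2.19], [0.05, 2.79], [-1.13, 4.28], [0.06, 2.93], [-2.69, 2.69]. Speed limits (rad/s): [2.22, 2.22, 2.79, 3.14, 3.14, 3.14].

INTERFACE

Orientations are given as [roll, pitch, yaw] about the fixed x, y, z axes, in that order (R = Rz(yaw) Ry(pitch) Rx(roll)).
In Python, from bench import r, viewer gives the robot as it stands.
- The arm moves only by the tool apply_moves, never from a script. Its argument "moves" is a list of rows, each a list of 5 numbers: the shift along the tool's x, y, z in cm, then the turn about the tool's z in rad, then the finger opening in cm, from 0 to 8.54. In form: [[tx, ty, tz, roll, jaw], ...]. A call has 1 to 10 rows; each row shifts and turns the commanded pose from where the row before left it, along the tool's axes as they then stand; what a row does not reach is not made up. A row lasts 1/10 s, in which the tool goes at most 50 mm and 8.59 degrees, less where a joint would pass 70% of its speed; a pose out of reach is approached as far as the arm can. A call with a gripper value outside its range is refused whole. The fingers move at their own pace and stop on an object; the grip force is fixed at half the most. Time passes only in rows, so rows that do not move let the fingers close. It gives the time, the measured TCP pose, the force, the opening and the grip force at its end, in the units of the state.
- r.observe(): the state, without advancing time (a new reading comes with each control period).
- viewer.capture(name): name is "side" or "top" or "wrist"; returns the picture (420x560x3 uint8, red, green, blue); there is no depth.
- viewer.camera_params(name): a dict with "intrinsics" (3x3 intrinsics, pixels), "world_to_cam" (4x4, takes a point from world to camera coordinates). Camera axes: x right, y down, z forward; pixel columns grow to the right and rows downward; lengths in mm; the calibration is good to about 2 mm. A picture is of the moment at which its call begins: read the wrist's pose just before it. camera_params takes no time and is no camera call; for the wrist camera it gives the pose at the moment of the call.
- r.sign_off(): hands the job in; it is judged then, once.
The state is a dict: "clock": time; "q": joint angles; "dq": joint speeds; "tau": joint torques, N m; "position": TCP position; "tool_rot": TCP orientation; "contact_force": force on the tool from outside, world axes, zero at the start; "moment": the same for the moment, N m; "grip_width": finger opening in mm; "grip_force": force on a finger pad.
Only numpy, scipy, OpenCV 4.12 (cv2) and the standard library are available. Lean on these libraries where they do the work, as an engineer would, in place of code of your own. Each camera call takes 0.05 s, during which the arm holds its last target. There are 200 camera calls.

TASK

Inspection is over: with the fingers, sweep the three rejected parts lying loose on the white sheet (the relay, the finned heat sink and the ring-shaped choke) across the inspection plate and off its edge into the low open scrap tray that stands against one side of it. Only push them along; do not pick them up. Leave the round weights, the circuit board, the sample case and the little chip box where they are.

Things in the scene. Friction and masses are not known exactly. Their poses are not given: they have to be found in the camera images.
- plate: the dark grey inspection plate, fixed to the table: 320 mm along its x, 400 mm along its y, top face 40 mm above the table, with a white sheet (260 x 340 mm) lying flat on its middle (it cannot slip). Origin: centre of its underside, at table height. Its y axis points to the plate's left edge as the robot sees it; the plate is turned by up to about 12 degrees
- tray: the low open black scrap tray, fixed to the table with one long side against the left or the right edge of the plate (1 mm gap), square with the plate: outside 176 mm along its x by 120 mm along its y (its axes are parallel to the plate's) and only 30 mm high, so its rim lies 10 mm below the plate's top face; walls and floor 3 mm, no dividers. It covers only part of the plate's 320 mm edge. Origin: centre of its underside
- partsbox: the grey parts box with six compartments, fixed to the table on the other side of the plate: 176 x 120 mm, 55 mm high. Not for scrap. Origin: centre of its underside
- relay_center (a point): middle of the relay: a black rectangular block with a grey stripe, 32 x 27 mm and 20 mm high as it lies on its side, short steel pins on one side (4 mm, they touch nothing), about 30 g. Its x runs along the 32 mm. Like the heat sink, pushed at a corner it turns until a side lies flat against the fingers
- heatsink_center (a point): middle of the heat sink: a bare aluminium extrusion 35 x 30 mm and 16 mm high, lying on its base with six upright fins that run along its x (the 35 mm), about 28 g
- choke_center (a point): middle of the choke: a copper-wound ring lying flat, 34 mm across and 14 mm high, about 35 g; it slides and does not roll. The parts slide readily on the sheet (pushes stay well under 1 N)
- relay: the relay itself; origin: centre of the face it lies on at the start, 10 mm below the middle
- heatsink: the heat sink itself; origin: centre of the underside of its base, 8 mm below the middle
- choke: the choke itself; origin: centre of its underside, 7 mm below the middle
- board: the L-shaped green circuit board near the plate's far edge, loose: a 30 x 84 mm bar, long side along its y, spanning x -25 to +5 mm, and a 24 x 30 mm arm that reaches x = +29 mm; 6 mm high. Origin: in its underside, 10 mm to the +x side of the bar's centre line. Leave it alone
- case: the small black sample case near the plate's far edge, loose, standing open: base 46 mm (x) by 62 mm (y), 12 mm high, its lid leaning back over the +x side up to 54 mm high. Origin: centre of the base's underside. Leave it alone
- chipbox: the small clear box carrying a chip, about the middle of the plate among the loose parts: 24 x 24 mm, 17 mm high, loose, 30 g. Origin: centre of its underside. Leave it alone
- weight0: a round weight holding down a corner of the sheet: black foot 32 mm across and 10 mm high with a white button 23 mm across on it, 19 mm high in all, loose, 70 g. Origin: centre of its underside. Leave it alone. This one stands near the plate's corner at -x, -y
- weight1: a round weight holding down a corner of the sheet: black foot 32 mm across and 10 mm high with a white button 23 mm across on it, 19 mm high in all, loose, 70 g. Origin: centre of its underside. Leave it alone. This one stands near the plate's corner at -x, +y
- weight2: a round weight holding down a corner of the sheet: black foot 32 mm across and 10 mm high with a white button 23 mm across on it, 19 mm high in all, loose, 70 g. Origin: centre of its underside. Leave it alone. This one stands near the plate's corner at +x, -y
- weight3: a round weight holding down a corner of the sheet: black foot 32 mm across and 10 mm high with a white button 23 mm across on it, 19 mm high in all, loose, 70 g. Origin: centre of its underside. Leave it alone. This one stands near the plate's corner at +x, +y
Not all that is in view belongs to the job. Leave any blue or red look-alike of the heatsink alone. Several things look just like the tray: the one meant starts farthest to the robot's right.

How it is judged (in metres and radians):
At the end, for the whole second after the job is handed in: The middles of the relay, heat sink and choke lie inside the scrap tray (within 85 mm of its centre lengthwise, 57 mm across), lower than the plate's top (40 mm) and at rest (under 0.02 m/s); weights, board, case and chip box are within 10 mm of where they were (x of relay_center in the frame of tray between -0.085 and 0.085 m and y of relay_center in the frame of tray between -0.057 and 0.057 m and height (world z) of each of relay_center, heatsink_center, choke_center below 0.04 m and linear speed of each of relay, heatsink, choke below 0.02 m/s and x of heatsink_center in the frame of tray between -0.085 and 0.085 m and y of heatsink_center in the frame of tray between -0.057 and 0.057 m and x of choke_center in the frame of tray between -0.085 and 0.085 m and y of choke_center in the frame of tray between -0.057 and 0.057 m and distance of each of board, case, chipbox, weight0, weight1, weight2, weight3 from where it was at the start of the episode below 0.01 m); the robot touches nothing.
It fails at once if a part is lifted off the plate instead of swept (its middle more than 66 mm above the table; lying on the plate it is at 47 to 50 mm) (height (world z) of any of relay_center, heatsink_center, choke_center above 0.066 m).
It fails at once if a round weight is moved more than 10 mm (distance of any of weight0, weight1, weight2, weight3 from where it was at the start of the episode above 0.01 m).
It fails at once if the circuit board is moved more than 10 mm (distance of board from where it was at the start of the episode above 0.01 m).
It fails at once if the sample case is moved more than 10 mm (distance of case from where it was at the start of the episode above 0.01 m).
It fails at once if the chip box is moved more than 10 mm (distance of chipbox from where it was at the start of the episode above 0.01 m).
It also fails if it takes over 72 s, if anything falls off the work surface, if the arm or the gripper's body presses on something with over 40 N, if the wrist force passes 120 N, or if a joint passes its speed limit or range.

## Working session

There is one attempt and no reset: what is moved stays moved. The work goes in short steps, Python scripts to look and compute and a tool call to move; the robot and the scene stay as the last step left them, time stands still between calls to the robot, and variables do not carry over. Pictures are saved under pics/ and viewed, at most 10 in all, crops included, and the job is handed in when it is done.

Besides the shell and the picture viewer there is one more tool, called after "Request:" as name([rows], argument=value, ...), one row to a line, values as JSON. apply_moves: Moves the arm, as the interface text tells. Its arguments: {"type":"object","properties":{"moves":{"type":"array"}},"required":["moves"]}

```bash
mkdir -p pics; ls; python3 - <<'E'
from bench import r, viewer
import cv2,numpy as np
s=r.observe();print(s['clock'],s['position'],s['tool_rot'],s['grip_width'])
np.set_printoptions(suppress=True,precision=3)
for n in ('top','side'):
    im=viewer.capture(n);np.save(f'{n}.npy',im);cv2.imwrite(f'pics/{n}0.png',cv2.resize(im[:,:,::-1],(800,600),interpolation=cv2.INTER_CUBIC))
    p=viewer.camera_params(n);print(n,p['intrinsics'],p['world_to_cam'])
E
```

```text
pics
0.0 [162.87789402 603.1548713  230.72082233] [-3.14046398e+00 -1.23158223e-04  2.87776327e+00] 85.39455715413844
top [[528.755   0.    274.627]
 [  0.    528.755 215.027]
 [  0.      0.      1.   ]] [[   0.01    -1.      -0.004   50.117]
 [  -0.987   -0.009   -0.163  608.095]
 [   0.163    0.006   -0.987 1169.981]
 [   0.       0.       0.       1.   ]]
side [[382.617   0.    281.39 ]
 [  0.    382.617 210.748]
 [  0.      0.      1.   ]] [[   0.738   -0.675   -0.002 -417.396]
 [  -0.317   -0.344   -0.884  262.402]
 [   0.596    0.653   -0.468  491.709]
 [   0.       0.       0.       1.   ]]
```

View pics/top0.png

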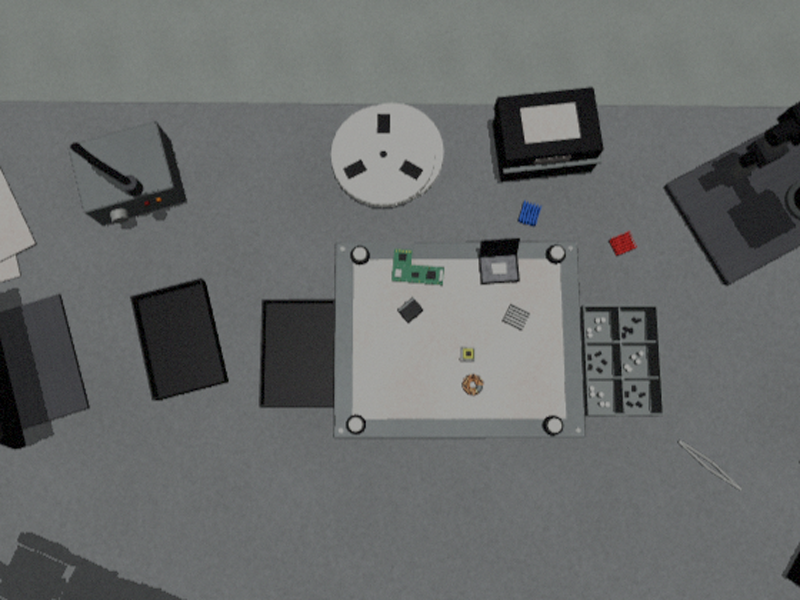

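View pics/side0.png

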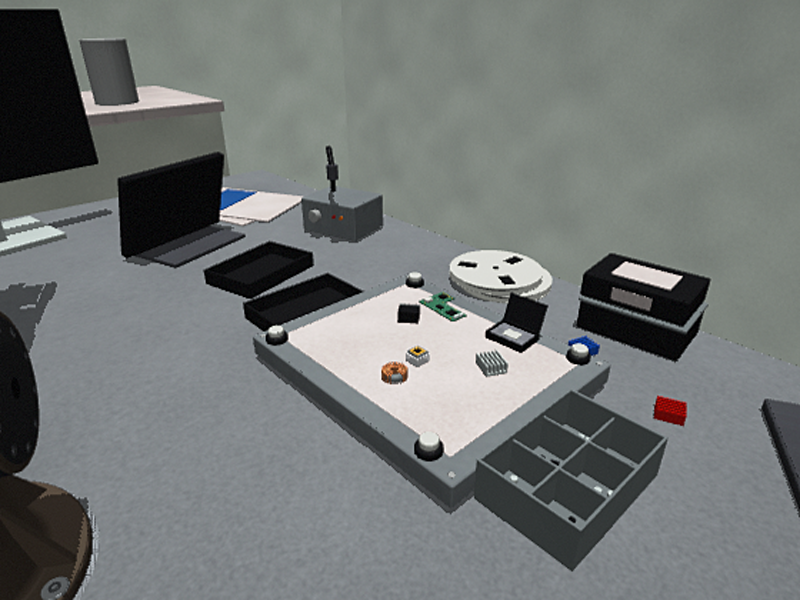

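The top view shows the plate at (335–585, 242–437). The tray at (262–333, 300–407) stands against its left edge and the parts box is on the right. Parts are the relay (410,310), heat sink (516,317), choke (472,385) and chip box (467,354).

Two things look like the tray: (180,340), turned and standing off, and (297,353), flush with the plate. The second is farthest right, so it is the one meant. The blue (529,213) and red (622,243) fin blocks are decoys. I'll measure and confirm in an enlarged crop.

```bash
cat > h.py <<'E'
import cv2,numpy as np
np.set_printoptions(suppress=True,precision=1)
from bench import r,viewer
def ray(px,z,p):
    K=p['intrinsics'];T=np.array(p['world_to_cam']);R=T[:3,:3];c=-R.T@T[:3,3]
    d=R.T@np.linalg.inv(K)@np.array([px[0],px[1],1.]);return c+d*(z-c[2])/d[2]
def blobs(m,amin,off=(0,0)):
    cs,_=cv2.findContours(m.astype(np.uint8),cv2.RETR_EXTERNAL,cv2.CHAIN_APPROX_NONE)
    return [c+np.array(off) for c in cs if cv2.contourArea(c)>amin]
E
cat > m.py <<'E'
from h import *
p=viewer.camera_params('top');im=np.load('top.npy')
# plate & tray corners by eye (800-scale), z=40 and 30
for n,z,pts in (('plate',40,[(335,242),(578,241),(585,437),(334,437)]),('tray',30,[(262,300),(334,300),(334,407),(261,407)])):
    print(n,[ray(np.array(q)*.7,z,p)[:2] for q in pts])
g=im.astype(int);v=g.max(2);off=(250,185);sub=im[185:292,250:392]
sat=(sub.max(2).astype(int)-sub.min(2));med=np.median(sub.reshape(-1,3),0);print('sheet',med)
m=(np.abs(sub.astype(int)-med).max(2)>35)
m=cv2.morphologyEx(m.astype(np.uint8),cv2.MORPH_CLOSE,np.ones((3,3)))
for c in blobs(m,20,off):
    rc=cv2.minAreaRect(c);b=cv2.boxPoints(rc)
    print('blob px800',np.array(rc[0])/.7,'area',cv2.contourArea(c),'c@50',ray(rc[0],50,p)[:2],'corners@50',[ray(q,50,p)[:2] for q in b])
cr=im[150:315,175:415];cv2.imwrite('pics/crop0.png',cv2.resize(cr[:,:,::-1],None,fx=3.3,fy=3.3,interpolation=cv2.INTER_CUBIC))
E
python3 m.py
```

```text
plate [array([717.5, 151.8]), array([ 722.7, -249.3]), array([ 403.9, -250.8]), array([400. , 146.3])]
tray [array([620.9, 270.6]), array([621.9, 152.1]), array([447.4, 148.2]), array([446.3, 265.6])]
sheet [162. 161. 158.]
blob px800 [472.1 383.6] area 155.0 c@50 [485.8 -72. ] corners@50 [array([485.6, -49.3]), array([508.5, -72.2]), array([486. , -94.7]), array([463.3, -71.8])]
blob px800 [465.7 353.6] area 63.0 c@50 [533.5 -62.1] corners@50 [array([543.7, -50.7]), array([544. , -73.6]), array([523.3, -73.4]), array([523.1, -50.6])]
blob px800 [515.1 316.9] area 181.0 c@50 [ 593.6 -142. ] corners@50 [array([ 587.3, -119.4]), array([ 615.5, -133.6]), array([ 599.9, -164.6]), array([ 571.9, -150.3])]
blob px800 [409.6 309.6] area 163.5 c@50 [603.8  27.9] corners@50 [array([603. ,  50.4]), array([626.6,  27.5]), array([604.6,   5.5]), array([581.1,  28.4])]
blob px800 [498.6 274.3] area 261.5 c@50 [ 663.3 -116.2] corners@50 [array([679.7, -83.9]), array([ 680.3, -149. ]), array([ 647.1, -148.4]), array([646.5, -83.6])]
blob px800 [417.1 273. ] area 406.5 c@50 [664.3  16.2] corners@50 [array([651.3,  59.2]), array([684.3,  56.6]), array([677.3, -26.8]), array([644.4, -23.9])]
```

View pics/crop0.png

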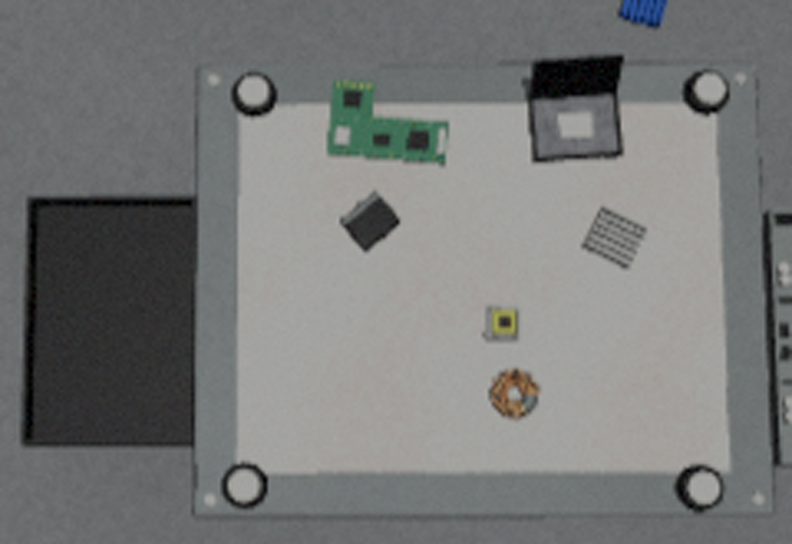

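The crop confirms the tray flush with the plate's left edge (crop 25–195, 198–443), so scrap goes towards +y. The plate yaw is about 0.01 rad.

I'll push with slightly opened fingers, closing line along world x, which gives a stable two-point face. First I turn the tool.

Request:
apply_moves([
  [0,0,0,0.145,2.0],
  [0,0,0,0.145,2.0],
  [0,0,0,0.145,2.0],
  [0,0,0,0.145,2.0],
  [0,0,0,0.145,2.0],
  [0,0,0,0.145,2.0],
  [0,0,0,0.145,2.0],
  [0,0,0,0.145,2.0],
  [0,0,0,0.145,2.0],
  [0,0,0,0,2.0],
])

```text
clock: 1.1
position: [162.9, 603.3, 231.0]
tool_rot: [-3.141, 0.001, 1.571]
contact_force: [0.3, -0.3, -0.4]
grip_width: 20.1
grip_force: 0.0
```

Request:
apply_moves([
  [-3.25,2.33,0,0,2.0],
  [-3.25,2.33,0,0,2.0],
  [-3.25,2.33,0,0,2.0],
  [-3.25,2.33,0,0,2.0],
  [-3.25,2.33,0,0,2.0],
  [-3.25,2.33,0,0,2.0],
  [-3.25,2.33,0,0,2.0],
  [-3.25,2.33,0,0,2.0],
  [-3.25,2.33,0,0,2.0],
  [-3.25,2.33,0,0,2.0],
])

```text
clock: 2.1
position: [397.3, 277.4, 231.3]
tool_rot: [3.142, -0.0, 1.578]
contact_force: [0.0, 0.4, -0.1]
grip_width: 20.0
grip_force: 0.0
```

Request:
apply_moves([
  [-3.25,2.33,0.8,0,2.0],
  [-3.25,2.33,0.8,0,2.0],
  [-3.25,2.33,0.8,0,2.0],
  [-3.25,2.33,0.8,0,2.0],
  [-3.25,2.33,0.8,0,2.0],
  [-3.25,2.33,0.8,0,2.0],
  [-3.25,2.33,0.8,0,2.0],
  [-3.25,2.33,0.8,0,2.0],
  [-3.25,2.33,0.8,-0.1,2.0],
  [0,0,0,-0.15,2.0],
])

```text
clock: 3.1
position: [608.6, -16.9, 157.7]
tool_rot: [-3.141, 0.0, 1.829]
contact_force: [-1.2, 0.5, -1.0]
grip_width: 19.8
grip_force: 0.0
```

```bash
python3 - <<'E'
from h import *
print(r.observe()['position'],r.observe()['tool_rot'])
p=viewer.camera_params('wrist');im=viewer.capture('wrist')
cv2.imwrite('pics/w1.png',im[:,:,::-1])
K=p['intrinsics'];T=p['world_to_cam']
for n,P in (('tcp@46',[606,-15,46]),('relay est',[600,25,60]),('hs',[593,-142,56]),('board corner',[644,-24,46])):
    c=T[:3,:3]@np.array(P)+T[:3,3];print(n,(K@c/c[2])[:2])
E
```

```text
[608.6 -16.9 157.7] [-3.1  0.   1.8]
tcp@46 [277.9 197.5]
relay est [283.8 148.7]
hs [226.3 333.4]
board corner [320.9 219.4]
```

View pics/w1.png

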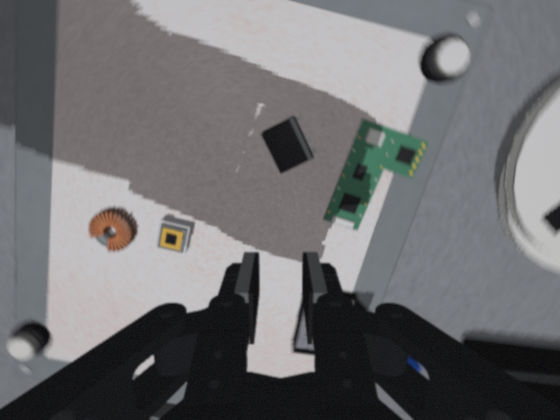

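The wrist view shows the relay at (285,145), straight ahead of the fingers, and the board corner at (325,222), clear to the right. I'll lower and push the relay.

Request:
apply_moves([
  [0,-0.2,3,0,2.0],
  [0,0,3,0,2.0],
  [0,0,3,0,2.0],
  [0,0,2.2,0,2.0],
  [0,0,0,0,2.0],
  [0.8,0,0,0,2.0],
  [0.8,0,0,0,2.0],
  [0.8,0,0,0,2.0],
  [0.8,0,0,0,2.0],
  [0.8,0,0,0,2.0],
])

```text
clock: 4.15
position: [595.0, 25.9, 47.9]
tool_rot: [3.141, 0.0, 1.823]
contact_force: [0.7, 1.0, -0.6]
grip_width: 20.2
grip_force: 0.1
```

Request:
apply_moves([
  [0.8,0,0,0,2.0],
  [0.8,0,0,0,2.0],
  [0.8,0,0,0,2.0],
  [0.8,0,0,0,2.0],
  [0.8,0,0,0,2.0],
  [0.8,0,0,0,2.0],
  [0.8,0,0,0,2.0],
  [0.8,0,0,0,2.0],
  [0.8,0,0,0,2.0],
  [0,0,0,0,2.0],
])

```text
clock: 5.15
position: [576.7, 95.7, 47.3]
tool_rot: [-3.141, -0.0, 1.824]
contact_force: [0.3, -0.4, 0.4]
grip_width: 19.7
grip_force: 0.0
```

```bash
python3 - <<'E'
from h import *
s=r.observe();print(s['position'],s['contact_force'])
a=viewer.capture('wrist');b=viewer.capture('side')
b=cv2.resize(b[150:290,150:400],(550,308))
o=np.zeros((420+308,560,3),np.uint8);o[:420]=a;o[420:,:550]=b
cv2.imwrite('pics/w2.png',cv2.resize(o[:,:,::-1],None,fx=.8,fy=.8))
E
```

```text
[576.7  95.7  47.3] [ 0.3 -0.4  0.4]
```

View pics/w2.png

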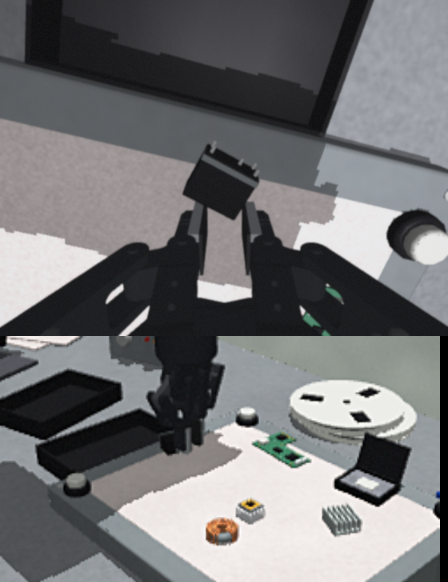

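Relay (wrist view 222,180) rides in front of both fingers, slightly left, and the tray is dead ahead. I'll keep pushing over the edge.

Request:
apply_moves([
  [0.7,0,0,0,2.0],
  [0.7,0,0,0,2.0],
  [0.7,0,0,0,2.0],
  [0.7,0,0,0,2.0],
  [0.7,0,0,0,2.0],
  [0.7,0,0,0,2.0],
  [0.7,0,0,0,2.0],
  [0.7,0,0,0,2.0],
  [0.7,0,0,0,2.0],
  [0.7,0,0,0,2.0],
])

```text
clock: 6.25
position: [559.4, 163.1, 47.3]
tool_rot: [3.141, -0.0, 1.823]
contact_force: [-0.5, 0.1, 0.0]
grip_width: 20.1
grip_force: 0.0
```

```bash
python3 - <<'E'
from h import *
s=r.observe();print(s['position'],s['contact_force'])
a=viewer.capture('wrist')
cv2.imwrite('pics/w3.png',cv2.resize(a[:,:,::-1],None,fx=.8,fy=.8))
E
```

```text
[559.4 163.1  47.3] [-0.5  0.1  0. ]
```

View pics/w3.png

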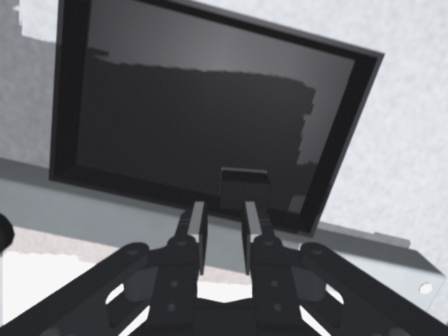

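The relay (245,190) is down in the tray. Next the heat sink: raise, square the tool up and fly behind it.

Request:
apply_moves([
  [0,0,-3.5,0,2.0],
  [0,0,-3.5,0.125,2.0],
  [0,0,0,0.125,2.0],
  [-3.9,0.35,0,0,2.0],
  [-3.9,0.35,0,0,2.0],
  [-3.9,0.35,0,0,2.0],
  [-3.9,0.35,0,0,2.0],
  [-3.9,0.35,0,0,2.0],
  [-3.9,0.35,0,0,2.0],
  [-3.9,0.35,0,0,2.0],
])

```text
clock: 7.3
position: [584.6, -112.0, 117.3]
tool_rot: [3.141, -0.0, 1.573]
contact_force: [0.5, 0.1, -0.1]
grip_width: 19.6
grip_force: 0.0
```

Request:
apply_moves([
  [-3.9,0.35,0,0,2.0],
  [-3.9,0.35,0,0,2.0],
  [0,0,0,0,2.0],
])

```text
clock: 7.6
position: [592.0, -192.7, 117.2]
tool_rot: [3.141, 0.001, 1.569]
contact_force: [-0.2, -0.0, -0.0]
grip_width: 20.0
grip_force: 0.0
```

```bash
python3 - <<'E'
from h import *
s=r.observe();print(s['position'],s['tool_rot'])
p=viewer.camera_params('wrist');a=viewer.capture('wrist');t=viewer.capture('top')
cr=cv2.resize(t[200:295,175:270],(300,300))
o=np.zeros((420,800,3),np.uint8);o[:315,:420]=cv2.resize(a,(420,315));o[:300,430:730]=cr
cv2.imwrite('pics/w4.png',o[:,:,::-1])
K=p['intrinsics'];T=p['world_to_cam']
for n,P in (('hs',[593,-142,56]),('tcp',[590,-188,46]),('chip',[532,-62,57])):
    c=T[:3,:3]@np.array(P)+T[:3,3];print(n,(K@c/c[2])[:2]*.75)
E
```

```text
[ 592.  -192.7  117.2] [3.1 0.  1.6]
hs [211.4 108. ]
tcp [208.  158.4]
chip [124.5  -6.4]
```

View pics/w4.png

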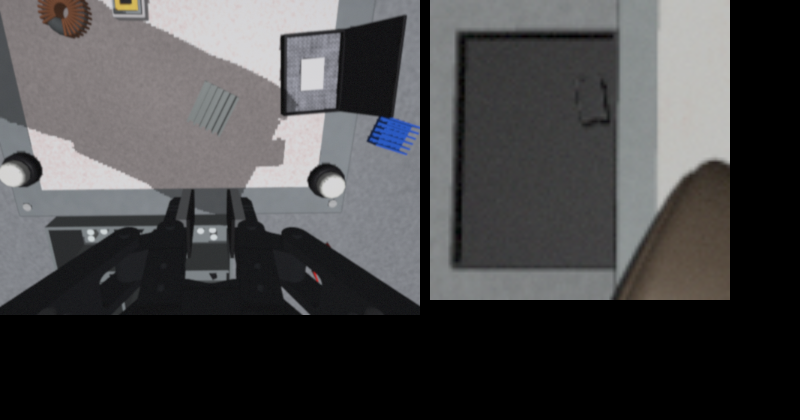

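The wrist view shows the heat sink (213,108) straight ahead of the fingers and the case at (282+) clear on the right. The top crop shows the relay lying in the tray at (593,100). I'll lower and sweep along +y.

Request:
apply_moves([
  [0,0,3.5,0,2.0],
  [0,0,3.6,0,2.0],
  [0,0,0,0,2.0],
  [0.8,0,0,0,2.0],
  [0.8,0,0,0,2.0],
  [0.8,0,0,0,2.0],
  [0.8,0,0,0,2.0],
  [0.8,0,0,0,2.0],
  [0.8,0,0,0,2.0],
  [0.8,0,0,0,2.0],
])

```text
clock: 8.7
position: [591.7, -131.7, 46.4]
tool_rot: [3.141, -0.0, 1.573]
contact_force: [0.3, -0.8, -0.1]
grip_width: 20.1
grip_force: 0.1
```

Request:
apply_moves([
  [0.8,0,0,0,2.0],
  [0.8,0,0,0,2.0],
  [0.8,0,0,0,2.0],
  [0.8,0,0,0,2.0],
  [0.8,0,0,0,2.0],
  [0.8,0,0,0,2.0],
  [0.8,0,0,0,2.0],
  [0.8,0,0,0,2.0],
  [0.8,0,0,0,2.0],
  [0.8,0,0,0,2.0],
])

```text
clock: 9.7
position: [591.5, -51.7, 46.3]
tool_rot: [-3.142, -0.0, 1.573]
contact_force: [-0.4, -0.2, 0.1]
grip_width: 20.4
grip_force: 0.1
```

```bash
python3 - <<'E'
from h import *
s=r.observe();print(s['position'],s['contact_force'])
a=viewer.capture('wrist');b=viewer.capture('side')[150:290,150:400]
o=np.zeros((315,800,3),np.uint8);o[:,:420]=cv2.resize(a,(420,315));o[:213,420:]=cv2.resize(b,(380,213))
cv2.imwrite('pics/w5.png',o[:,:,::-1])
E
```

```text
[591.5 -51.7  46.3] [-0.4 -0.2  0.1]
```

View pics/w5.png

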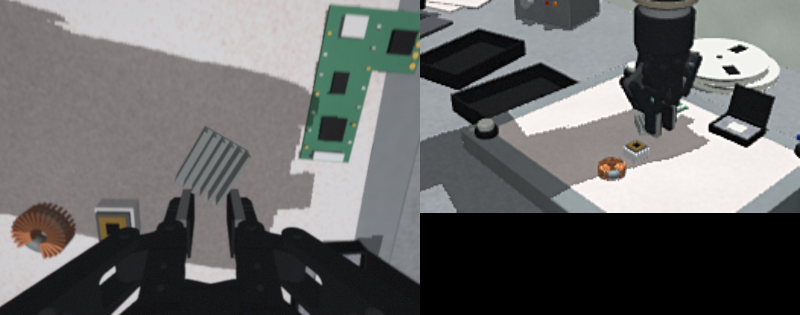

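The heat sink (213,163) sits between both fingertips. The chip box (118,222) is passed on the left with clearance, and the board is clear on the right. I'll keep on, steering gently towards the middle of the tray.

Request:
apply_moves([
  [0.8,0,0,0,2.0],
  [0.8,0,0,0,2.0],
  [0.8,0,0,-0.03,2.0],
  [0.8,0,0,-0.03,2.0],
  [0.8,0,0,-0.03,2.0],
  [0.8,0,0,-0.03,2.0],
  [0.8,0,0,-0.03,2.0],
  [0.8,0,0,-0.03,2.0],
  [0.8,0,0,-0.03,2.0],
  [0.8,0,0,-0.03,2.0],
])

```text
clock: 10.8
position: [584.5, 27.8, 46.3]
tool_rot: [-3.142, -0.0, 1.815]
contact_force: [-0.3, -0.8, 0.5]
grip_width: 19.7
grip_force: 0.1
```

Request:
apply_moves([
  [0.8,0,0,-0.03,2.0],
  [0.8,0,0,-0.03,2.0],
  [0.8,0,0,0,2.0],
  [0.8,0,0,0,2.0],
  [0.8,0,0,0,2.0],
  [0.8,0,0,0,2.0],
  [0.8,0,0,0,2.0],
  [0,0,0,0,2.0],
])

```text
clock: 11.6
position: [568.3, 81.7, 46.3]
tool_rot: [-3.141, -0.0, 1.874]
contact_force: [0.7, 0.3, -0.1]
grip_width: 20.1
grip_force: 0.0
```

```bash
python3 - <<'E'
from h import *
s=r.observe();print(s['position'],s['contact_force'])
a=viewer.capture('wrist')
cv2.imwrite('pics/w6.png',cv2.resize(a,(420,315))[:,:,::-1])
E
```

```text
[568.3  81.7  46.3] [ 0.7  0.3 -0.1]
```

View pics/w6.png

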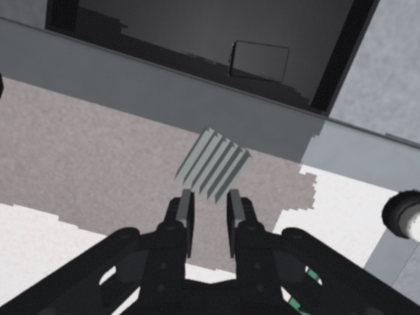

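Heat sink still on the fingertips, and the tray is ahead with room left of the relay. Push it off.

Request:
apply_moves([
  [0.8,0,0,0,2.0],
  [0.8,0,0,0,2.0],
  [0.8,0,0,0,2.0],
  [0.8,0,0,0,2.0],
  [0.8,0,0,0,2.0],
  [0.8,0,0,0,2.0],
  [0.8,0,0,0,2.0],
  [0.8,0,0,0,2.0],
  [0.8,0,0,0,2.0],
  [0.8,0,0,0,2.0],
])

```text
clock: 12.65
position: [544.7, 157.8, 46.3]
tool_rot: [3.142, -0.0, 1.873]
contact_force: [-0.1, -0.7, -0.2]
grip_width: 20.2
grip_force: 0.0
```

Request:
apply_moves([
  [0.8,0,0,0,2.0],
  [0.8,0,0,0,2.0],
  [0,0,0,0,2.0],
  [0,0,0,0,2.0],
])

```text
clock: 13.05
position: [540.1, 172.6, 46.3]
tool_rot: [3.141, -0.0, 1.873]
contact_force: [0.2, -0.4, 0.8]
grip_width: 19.8
grip_force: 0.0
```

```bash
python3 - <<'E'
from h import *
s=r.observe();print(s['position'],s['contact_force'])
a=viewer.capture('wrist')
cv2.imwrite('pics/w7.png',cv2.resize(a,(420,315))[:,:,::-1])
E
```

```text
[540.1 172.6  46.3] [ 0.2 -0.4  0.8]
```

View pics/w7.png

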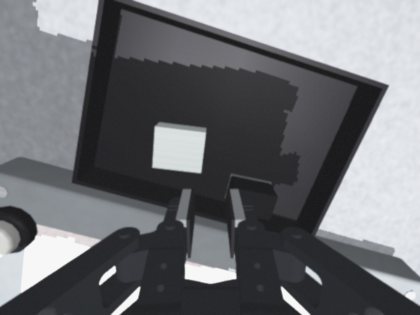

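The heat sink (180,150) lies in the tray beside the relay, with room left. Next the choke: fly behind it, then check its position numerically from the wrist camera.

Request:
apply_moves([
  [0,0,-3.5,0,1.4],
  [0,0,-3.5,0.15,1.4],
  [0,0,0,0.15,1.4],
  [-3.6,-0.7,0,0,1.4],
  [-3.6,-0.7,0,0,1.4],
  [-3.6,-0.7,0,0,1.4],
  [-3.6,-0.7,0,0,1.4],
  [-3.6,-0.7,0,0,1.4],
  [-3.6,-0.7,0,0,1.4],
  [-3.6,-0.7,0,0,1.4],
])

```text
clock: 14.1
position: [491.2, -81.5, 116.4]
tool_rot: [3.141, 0.0, 1.572]
contact_force: [0.9, 0.2, 0.2]
grip_width: 14.0
grip_force: 0.0
```

Request:
apply_moves([
  [-3.6,-0.7,0,0,1.4],
  [0,0,0,0,1.4],
  [0,0,0,0,1.4],
])

```text
clock: 14.4
position: [484.5, -116.5, 116.3]
tool_rot: [3.142, -0.0, 1.57]
contact_force: [-0.5, 0.6, 0.1]
grip_width: 14.1
grip_force: 0.0
```

```bash
cat > c.py <<'E'
from h import *
s=r.observe();print(s['position'],s['tool_rot'],s['contact_force'],s['grip_width'])
p=viewer.camera_params('wrist');a=viewer.capture('wrist')
hsv=cv2.cvtColor(a,cv2.COLOR_RGB2HSV);H,S,V=cv2.split(hsv)
for n,lo,hi,z in (('choke',4,14,50),('chip yellow',18,32,57)):
    m=((H>=lo)&(H<=hi)&(S>90)&(V>40)).astype(np.uint8)
    m=cv2.morphologyEx(m,cv2.MORPH_CLOSE,np.ones((5,5)))
    for c in blobs(m,60):
        rc=cv2.minAreaRect(c);print(n,rc,ray(rc[0],z,p)[:2],[ray(q,z,p)[:2] for q in cv2.boxPoints(rc)])
E
python3 c.py
```

```text
[ 484.5 -116.5  116.3] [ 3.1 -0.   1.6] [-0.5  0.6  0.1] 14.114089780326552
choke ((280.8316650390625, 151.6439971923828), (53.482845306396484, 50.189842224121094), 29.47588539123535) [484.7 -71.2] [array([462.4, -76.6]), array([478.1, -50.1]), array([506.7, -65.9]), array([491.7, -93.6])]
chip yellow ((362.0, 142.0), (26.0, 28.0), 90.0) [533.  -64.5] [array([524.2, -56.9]), array([540.7, -56.9]), array([542. , -72.2]), array([525.1, -72.2])]
```

The choke is at (485, −71) and the chip box at (533, −65). The finger edge passes the box with about 13 mm clearance. Lower and sweep.

Request:
apply_moves([
  [0,-0.15,3.5,0,1.4],
  [0,0,3.5,0,1.4],
  [0,0,0,0,1.4],
  [0.8,0,0,0,1.4],
  [0.8,0,0,0,1.4],
  [0.8,0,0,0,1.4],
  [0.8,0,0,0,1.4],
  [0.8,0,0,0,1.4],
  [0.8,0,0,0,1.4],
  [0.8,0,0,0,1.4],
])

```text
clock: 15.45
position: [483.1, -59.0, 46.4]
tool_rot: [3.141, -0.0, 1.573]
contact_force: [0.9, 0.8, 0.1]
grip_width: 13.8
grip_force: 0.1
```

Request:
apply_moves([
  [0.8,0,0,0,1.4],
  [0.8,0,0,0,1.4],
  [0.8,0,0,0,1.4],
  [0.8,0,0,0,1.4],
  [0.8,0,0,0,1.4],
  [0.8,0,0,0,1.4],
  [0.8,0,0,0,1.4],
  [0.8,0,0,0,1.4],
  [0.8,0,0,0,1.4],
  [0,0,0,0,1.4],
])

```text
clock: 16.45
position: [482.9, 13.2, 46.3]
tool_rot: [-3.142, -0.0, 1.574]
contact_force: [0.3, 0.6, -0.5]
grip_width: 14.0
grip_force: 0.0
```

```bash
python3 c.py
```

```text
[482.9  13.2  46.3] [-3.1 -0.   1.6] [ 0.3  0.6 -0.5] 14.006707232458641
choke ((282.4761657714844, 214.10202026367188), (77.82538604736328, 73.1756820678711), 27.21611213684082) [483.6  41.7] [array([460.8,  34.7]), array([476. ,  63.9]), array([505.8,  48.5]), array([491.9,  17.2])]
```

The choke rides centred on the fingers (x 483.6). Continue to the edge.

Request:
apply_moves([
  [0.8,0,0,0,1.4],
  [0.8,0,0,0,1.4],
  [0.8,0,0,0,1.4],
  [0.8,0,0,0,1.4],
  [0.8,0,0,0,1.4],
  [0.8,0,0,0,1.4],
  [0.8,0,0,0,1.4],
  [0.8,0,0,0,1.4],
  [0.8,0,0,0,1.4],
  [0.8,0,0,0,1.4],
])

```text
clock: 17.5
position: [482.8, 93.0, 46.3]
tool_rot: [-3.142, -0.0, 1.573]
contact_force: [0.4, -0.2, 0.0]
grip_width: 13.7
grip_force: 0.1
```

Request:
apply_moves([
  [0.8,0,0,0,1.4],
  [0.8,0,0,0,1.4],
  [0.8,0,0,0,1.4],
  [0.8,0,0,0,1.4],
  [0.8,0,0,0,1.4],
  [0.8,0,0,0,1.4],
  [0.8,0,0,0,1.4],
  [0.8,0,0,0,1.4],
  [0.8,0,0,0,1.4],
  [0,0,0,0,1.4],
])

```text
clock: 18.5
position: [482.6, 165.2, 46.3]
tool_rot: [3.141, -0.0, 1.574]
contact_force: [1.1, -0.4, -0.3]
grip_width: 13.7
grip_force: 0.0
```

Request:
apply_moves([
  [0,0,0,0,1.4],
  [0,0,-4,0,1.4],
  [0,0,-4,0,1.4],
  [-2,0,-4,0,1.4],
  [-4,0,-3,0,1.4],
  [-4,0,0,0,1.4],
  [-4,0,0,0,1.4],
  [0,0,0,0,1.4],
  [0,0,0,0,1.4],
])

```text
clock: 19.4
position: [482.8, 23.4, 196.3]
tool_rot: [3.142, -0.0, 1.57]
contact_force: [-0.8, 0.1, 0.4]
grip_width: 14.2
grip_force: 0.0
```

```bash
sed -i 's/,50),/,12),/' c.py; python3 c.py; python3 - <<'E'
from h import *
# heat sink / relay in the tray, and undisturbed things by change against the first pictures
p=viewer.camera_params('wrist');a=viewer.capture('wrist')
g=cv2.cvtColor(a,cv2.COLOR_RGB2GRAY);T=p['world_to_cam'];K=p['intrinsics']
tr=[]
for P in ([450,152,3],[619,152,3],[619,268,3],[450,268,3]):
    c=T[:3,:3]@np.array(P,float)+T[:3,3];tr.append((K@c/c[2])[:2])
print('tray floor px',np.array(tr))
m=np.zeros_like(g);cv2.fillConvexPoly(m,np.int32(tr),1)
for c in blobs((m>0)&(g>110),150):
    rc=cv2.minAreaRect(c);print('bright in tray',rc,ray(rc[0],15,p)[:2])
t=viewer.capture('top');o=np.load('top.npy');d=np.abs(t.astype(int)-o).max(2)>45
pt=viewer.camera_params('top')
d=cv2.morphologyEx(d.astype(np.uint8),cv2.MORPH_OPEN,np.ones((2,2)))
for c in blobs(d,8):
    x,y,w,h=cv2.boundingRect(c)
    if 175<x<420 and 140<y<320: print('changed',x,y,w,h,ray((x+w/2,y+h/2),45,pt)[:2])
E
```

```text
[482.8  23.4 196.3] [ 3.1 -0.   1.6] [-0.8  0.1  0.4] 14.215908537349996
choke ((264.5, 22.0), (18.0, 9.0), 90.0) [469.1 163.7] [array([465.3, 170.7]), array([473.1, 170.7]), array([472.9, 156.7]), array([465.1, 156.7])]
choke ((286.0, 20.5), (21.0, 28.0), 90.0) [487.8 164.9] [array([475.7, 173. ]), array([499.8, 172.9]), array([500.1, 156.6]), array([475.6, 156.7])]
chip yellow ((335.5, 281.5), (15.0, 13.0), 90.0) [534.7 -64.8] [array([528.3, -56.9]), array([540.5, -56.9]), array([541.3, -72.9]), array([528.9, -72.9])]
tray floor px [[ 244.3   39.5]
 [ 430.9   39.6]
 [ 450.2 -119.4]
 [ 239.7 -119.6]]
bright in tray ((337.0, 38.0), (2.0, 186.0), 90.0) [532.1 151.4]
bright in tray ((317.0, 4.5), (9.0, 42.0), 90.0) [513.8 177.2]
changed 227 269 6 5 [477.1 156.3]
changed 227 263 6 5 [490.8 156.6]
changed 211 250 15 17 [506.5 183.3]
changed 353 223 5 5 [ 585.6 -130.9]
changed 357 214 10 8 [ 603.3 -146.2]
changed 223 210 123 210 [381.   31.5]
```

The choke is off the plate, but it lies close to the plate's side wall. I'll move the camera over the tray and triangulate it from two poses.

Request:
apply_moves([
  [4,0,0,0,1.4],
  [4,0,0,0,1.4],
  [2,0,0,0,1.4],
  [0,0,0,0,1.4],
  [0,0,0,0,1.4],
])

```text
clock: 20.05
position: [482.4, 125.1, 196.1]
tool_rot: [-3.141, 0.0, 1.575]
contact_force: [0.6, 0.6, -0.9]
grip_width: 13.8
grip_force: 0.0
```

```bash
cat > t.py <<'E'
import sys
from h import *
print(r.observe()['position'])
p=viewer.camera_params('wrist');a=viewer.capture('wrist');np.savez(sys.argv[1],a=a,K=p['intrinsics'],T=p['world_to_cam'])
T=p['world_to_cam'];print('cam',-T[:3,:3].T@T[:3,3])
H,S,V=cv2.split(cv2.cvtColor(a,cv2.COLOR_RGB2HSV))
m=((H>=3)&(H<=16)&(S>80)&(V>25)).astype(np.uint8);m=cv2.morphologyEx(m,cv2.MORPH_CLOSE,np.ones((7,7)))
for c in blobs(m,40):
    x,y,w,h=cv2.boundingRect(c);print('box',x,y,w,h,cv2.contourArea(c),[ray(q,z,p)[:2] for z in (10,25) for q in ((x,y+h),(x+w,y))])
E
python3 t.py v1.npz
```

```text
[482.4 125.1 196.1]
cam [482.  201.9 339.9]
box 262 136 39 20 479.5 [array([464.2, 148.1]), array([502. , 167.6]), array([465. , 150.6]), array([501. , 169.1])]
```

Request:
apply_moves([
  [4,0,0,0,1.4],
  [4,0,0,0,1.4],
  [0,0,0,0,1.4],
  [0,0,0,0,1.4],
])

```text
clock: 20.5
position: [482.5, 204.0, 196.1]
tool_rot: [-3.141, 0.0, 1.574]
contact_force: [-0.5, 0.3, 0.2]
grip_width: 14.2
grip_force: 0.0
```

```bash
python3 t.py v2.npz
```

```text
[482.5 204.  196.1]
cam [482.1 280.9 339.9]
box 263 212 37 25 579.5 [array([464.2, 141.4]), array([502.6, 169.3]), array([465. , 147.8]), array([501.7, 174.4])]
```

The choke stands on edge against the tray's inner wall: foot at y≈167, z≈3 and top at y≈152, z≈36. Its middle is therefore near z≈20, inside the limits, and it has not moved between views. Nothing else shows as changed and no contact forces appeared, so I'm handing in.

```bash
python3 -c "
from bench import r
print(r.sign_off())"
```

```text
the job is handed in; nothing more can be done
None
```

I swept the relay, heat sink and choke into the scrap tray and handed the job in at about 20.6 s of the 72 s. I saw no sign that anything else had moved, though the arm hid part of the plate in the last top view. The choke stands on edge by the tray's inner wall, about 6 mm inside the limit, and the hand-in returned no verdict.

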